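Close up the pedal-circuit test jig and hold it on test

TASK

Close up the test jig for a screened reading of the circuit board in it: first push the blue side door shut until it clicks home on its catch, then fit the black cover over the jig's two locating pins, matching the red marks, and press it down fully home, level and flat on the rim, against the springs under the board. Finish while still gripping the cover and holding it pressed down, do not let go; leave the two pedals, the mug and the screwdriver where they are.

Things in the scene. Friction and masses are not known exactly. Their poses are not given: they have to be found in the camera images.
- jig: Fixed test jig: open-topped aluminium box, 180 (x) x 130 (y) mm, on a dark steel base plate, 200 x 180 x 10 mm. Origin: centre of the base's underside on the bench; z up, x along the box, turned at most 0.3 rad from world x. The blue door is on the -y side; a red mark on the rim shows the +x end. End walls 20 mm, side walls 8 mm thick. Two upright steel pins stand on the end walls.
- jig_rim (a point): Centre of the box's flat top rim, 80 mm above the bench, above the jig's origin; axes as the jig's. The cover's origin comes here when it is home.
- pin_a (a point): Centre of the top of the pin at the jig's -x end, at (-80, 0) mm in the jig's frame, 92 mm above the bench: 8 mm diameter, 12 mm out of the rim, the top 4.5 mm tapering to 3.6 mm. It goes into the cover's round hole, hole_a.
- pin_b (a point): Centre of the top of the like pin at the jig's +x end (red mark), at (80, 30) mm in the jig's frame, 92 mm above the bench. It goes into the cover's slot, hole_b.
- door (a joint): Angle of the blue side door, rad: 0 is shut against its stop; at most 1.3; starts 0.6 to 1.1 open and swings lightly, opening clockwise seen from above. Near shut its foot must ride over a sprung steel ball at the free edge: the push stiffens (about 4 to 5 N at door_push) from about 0.07 rad; below 0.03 rad it is over the ball, which then holds it shut.
- door_hinge (a point): On the door's vertical hinge line, 43 mm above the bench, at (-78, -68.5) mm in the jig's frame. Axes are the door's: x from hinge to free edge, -y out of its outer face. The door is 152 mm wide, 5 mm thick (centred on the hinge line), 14 to 72 mm above the bench. A black knob, 13 mm across, stands 12 mm out of the outer face, 138 mm from the hinge line and 55 mm above the bench.
- door_push (a point): A good place to push: on the door's outer face, 105 mm from the hinge line, 43 mm above the bench. Axes as door_hinge.
- cover: Loose black plastic cover plate, 180 (x) x 130 (y) x 16 mm, about 0.45 kg, lying on the bench on four white pushers (8 mm diameter, 20 mm long, at x +-48, y +-31 mm) under it. Origin: centre of the plate's underside, z up. It goes on one way only, its axes along the jig's (it starts within 0.8 rad of that), the red mark on its top over the jig's red mark.
- hole_a (a point): Mouth of the round blind hole in the cover's underside, at (-80, 0) mm: 9.6 mm diameter, 13.5 mm deep.
- hole_b (a point): Mouth of the blind slot in the cover's underside, at (80, 30) mm: 15.6 mm along the cover's x, 9.6 mm along y, 13.5 mm deep.
- cover_grip (a point): Middle of the cover's aluminium bow handle: a straight bar 106 mm long along the cover's x, 14 mm wide (y), 12 mm high, its centre 48 mm above the plate's underside, with a 26 mm gap between bar and plate. The bar's feet are at x +-47 mm.
- board (a joint): How far the green circuit board inside the box (120 x 80 mm, top 65 mm above the bench) is pressed down on its spring probes, m. 0: up; the cover, let go on the pins, rests with its pushers on it, 5 mm above the rim. 0.005: cover home; the springs then push up with 16 N, about 12 N more than the cover's weight. Its own stop is at 0.007.
- green_pedal: Bystander: green effects pedal, 66 x 122 x 51 mm, origin under its centre.
- blue_pedal: Bystander: blue effects pedal, 66 x 122 x 51 mm, origin under its centre.
- mug: Bystander: white mug, 80 mm diameter, 95 mm high, origin under its centre.
- screwdriver: Bystander: red-handled screwdriver lying on the bench, about 200 mm long.
There are look-alikes about, which are no part of the job. Leave any brown look-alike of the cover alone.

How it is judged:
By the outcome, as a careful person would: the job done as asked, in the order asked, and still so for the second after the job is handed in, while the arm keeps its last pose, push and grip.
It also fails if it takes over 61 s, if anything falls off the work surface, if the arm or the gripper's body presses on something with over 40 N, if the wrist force passes 120 N, or if a joint passes its speed limit or range.

ROBOT

A 6-joint arm with a two-finger parallel gripper is mounted at the origin on the work surface. World frame = base frame: x ahead of the robot, y to its left, z up, the work surface at z = 0. Lengths are in m, angles in degrees, forces in N, time in s.
With the tool pointing down it reaches from about 0.325 to 0.9 m from the base axis. Payload 6.1 kg.
Tool frame: the origin (TCP) lies between the finger pads; the fingertips stand 11 mm ahead of it and the grasp point (between the pads) lies 8 mm behind it; z points along the fingers, y is the line along which they close (so a half turn about z gives the same grasp; the last joint's range is limited). The gripper opens to 87 mm and grips with 3 to 60 N. Pads are 19 mm wide; open, the fingers measure 117 mm over their backs; the gripper's body (75 mm by 190 mm) begins 51 mm behind the grasp point.
Start: joints at [-70.365, 12.628, 87.462, -0, 79.91, -7.225], TCP at [0.282, -0.558, 0.234] pointing down, gripper open.
Joint ranges: [-170.65, 170.65], [-52.31, 119.04], [5.05, 147.46], [-71.25, 251.25], [11.57, 151.72], [-153.62, 153.62]. Speed limits (degrees/s): [147.25, 147.25, 172.46, 180, 180, 180].

INTERFACE

Orientations are given as [roll, pitch, yaw] about the fixed x, y, z axes, in that order (R = Rz(yaw) Ry(pitch) Rx(roll)).
In Python, from bench import state, camera, finish_job gives the robot as it stands.
- The arm moves only by the tool jog_arm, never from a script. Its argument "plan" is a list of rows, each a list of 3 entries, a list of its own where there are three numbers: the shift along the tool's x, y, z in mm, then the turn about the tool's z in rad, then the opening, from 0 (shut) to 1 (fully open). A call has 1 to 20 rows; each row shifts and turns the commanded pose from where the row before left it, along the tool's axes as they then stand; what a row does not reach is not made up. A row lasts 1/8 s, in which the tool goes at most 62.5 mm and 10.7 degrees, less where a joint would pass 70% of its speed; a pose out of reach is approached as far as the arm can. A call is refused whole if a number of a shift passes 62.5 or a number of a turn 0.188, either way. A call with a gripper value outside its range is refused whole. The fingers move at their own pace and stop on an object; "squeeze" is the grip in N (left out, the last holds). Time passes only in rows, so rows that do not move let the fingers close. It gives the time, the measured TCP pose, the force, the opening and the grip force at its end, in the units of the state.
- state(): the state, without advancing time (a new reading comes with each control period).
- camera(name): name is "scene" or "side" or "wrist"; returns a dict with "image" (384x512x3 uint8, red, green, blue), "range_z" (384x512 float32, m along the optical axis (not along the pixel's ray), 0 where there is no reading), "fx", "fy", "cx", "cy" (pixels), "R" (3x3) and "t" (3): a world point X has camera coordinates R X + t. Camera axes: x right, y down, z forward; pixel columns grow to the right and rows downward; lengths in m; the calibration is good to about 2 mm. A picture is of the moment at which its call begins.
- finish_job(): hands the job in; it is judged then, once.
The state is a dict: "time_s": time; "joint_pos": joint angles; "qvel": joint speeds; "effort": joint torques, N m; "tcp_pos": TCP position; "orientation": TCP orientation; "contact_force": force on the tool from outside, world axes, zero at the start; "moment": the same for the moment, N m; "width": finger opening in m; "grasp_force": force on a finger pad.
Only numpy, scipy, OpenCV 4.12 (cv2) and the standard library are available. Lean on these libraries where they do the work, as an engineer would, in place of code of your own. Each camera call takes 0.05 s, during which the arm holds its last target. There are 200 camera calls.

## Working session

There is one attempt and no reset: what is moved stays moved. The work goes in short steps, Python scripts to look and compute and a tool call to move; the robot and the scene stay as the last step left them, time stands still between calls to the robot, and variables do not carry over. Pictures are saved under pics/ and viewed, at most 10 in all, crops included, and the job is handed in when it is done.

Besides the shell and the picture viewer there is one more tool, called after ">>>" as name(argument=value, ...) on one line, values as JSON. jog_arm: Moves the arm, as the interface text tells. Its arguments: {"type":"object","properties":{"plan":{"type":"array"},"squeeze":{"type":"number"}},"required":["plan"]}

```bash
ls; mkdir -p pics
cat > h.py <<'E'
import numpy as np, cv2
from bench import state, camera, finish_job
def save(n,img,): cv2.imwrite('pics/'+n+'.png',img[:,:,::-1])
def pts(c):
    z=c['range_z']; v,u=np.mgrid[:z.shape[0],:z.shape[1]]
    P=np.stack([(u-c['cx'])/c['fx']*z,(v-c['cy'])/c['fy']*z,z],-1)
    return (P-c['t'])@c['R']   # R^T (P-t)
def plane(c,u,v,h):
    d=np.array([(u-c['cx'])/c['fx'],(v-c['cy'])/c['fy'],1])@c['R']; o=-c['t']@c['R']
    return o+d*(h-o[2])/d[2]
E
python3 - <<'E'
from h import *
import pickle
cs={n:camera(n) for n in('scene','side','wrist')}
pickle.dump(cs,open('c0.pkl','wb'))
save('scene0',cs['scene']['image']);
save('sw0',cv2.resize(np.hstack([cs['side']['image'],cs['wrist']['image']]),(800,300)))
for n,c in cs.items(): print(n,(-c['t']@c['R']).round(3),c['fx'],(c['range_z']>0).mean())
print(state())
E
```

```text
pics
scene [ 1.322 -0.673  1.055] 484.7433257178643 0.9961751302083334
side [-0.058  0.8    1.   ] 430.54438336616187 0.9958699544270834
wrist [ 0.342 -0.527  0.384] 345.9485828833536 0.9958038330078125
{'time_s': 0.15, 'joint_pos': array([-7.03651055e+01,  1.26664421e+01,  8.75111453e+01, -2.00463501e-04,
        7.99081370e+01, -7.22417076e+00]), 'qvel': array([ 0.00733735, -0.0560746 , -0.14646559,  0.02160988, -0.0377999 ,
       -0.08765213]), 'effort': array([ 1.06894313e-03, -4.95192468e+01, -3.87880933e+01,  6.98781107e-02,
        5.30117971e-02, -1.04039896e-04]), 'tcp_pos': array([ 0.28222311, -0.55714212,  0.2326674 ]), 'orientation': array([-1.79914931e+02, -1.05842579e-02,  2.68590927e+01]), 'contact_force': array([-0.26392017, -0.20143868, -0.79586285]), 'moment': array([ 0.00196642, -0.02081993, -0.0146185 ]), 'grasp_force': 0.0, 'width': 0.08706356201924507}
```

View pics/scene0.png

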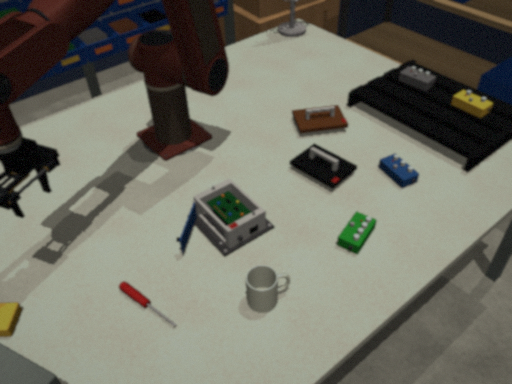

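View pics/sw0.png

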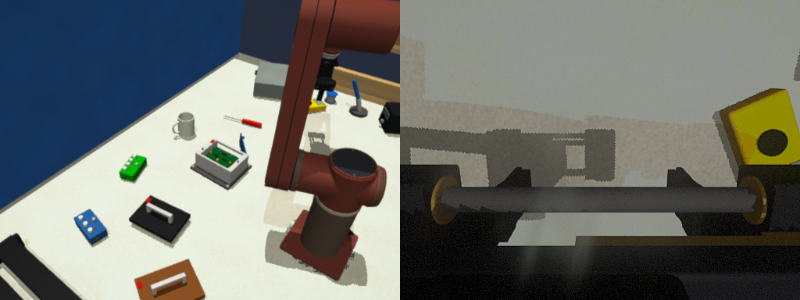

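The scene view shows the black cover at px (323,167) with its red mark at (335,181). The brown look-alike is at (320,118) and the black rack at (430,110). The jig is at (231,215), its red mark near (232,226), with the blue door open at (188,226). The mug is at (262,288) and the screwdriver at (147,304). The side view shows the same. I choose the black plate with the bow handle.

```bash
cat > m.py <<'E'
from h import *
import pickle
cs=pickle.load(open('c0.pkl','rb'))
def near(P,c,r): return np.hypot(P[...,0]-c[0],P[...,1]-c[1])<r
c=cs['scene']; jc=plane(c,231,215,.06); cc=plane(c,323,167,.036); print('jc',jc,'cc',cc)
for n in('scene','side'):
    c=cs[n]; P=pts(c); im=c['image'].astype(int); r,g,b=im[...,0],im[...,1],im[...,2]
    mx=im.max(-1); mn=im.min(-1)
    def rect(m,t):
        q=P[m][:,:2].astype(np.float32)*1000
        if len(q)<4: print(n,t,len(q));return
        R=cv2.minAreaRect(q); print(n,t,len(q),np.round(R[0],1),np.round(R[1],1),round(R[2],1),'zmed',np.median(P[m][:,2]).round(4))
    J=near(P,jc,.16); C=near(P,cc,.13)
    blue=(b>r+25)&(b>g+15)
    rect(J&~blue&(abs(P[...,2]-.08)<.005),'rim')
    rect(J&(P[...,2]>.005)&(P[...,2]<.015),'base')
    red=(r>g+70)&(r>b+70)
    for t,M in(('jred',J&(abs(P[...,2]-.08)<.012)),('cred',C&(abs(P[...,2]-.036)<.012))):
        k=red&M; print(n,t,k.sum(),P[k].mean(0).round(4) if k.any() else '')
    rect(C&(abs(P[...,2]-.036)<.006),'plate'); rect(C&(P[...,2]>.064)&(P[...,2]<.085),'bar')
    k=J&blue; q=P[k]; print(n,'door',k.sum(),q.min(0).round(3),q.max(0).round(3))
    if k.sum()>10: print('  line',cv2.fitLine((q[:,:2]*1000).astype(np.float32),cv2.DIST_HUBER,0,.01,.01).ravel().round(3)); rect(k,'door')
c=cs['scene'];a=c['image'][130:260,160:370]; save('close0',cv2.resize(a,None,fx=3.8,fy=3.8,interpolation=cv2.INTER_CUBIC))
E
python3 m.py
```

```text
jc [ 0.50753424 -0.12163573  0.06      ] cc [0.51179073 0.25204014 0.036     ]
scene rim 771 [ 480.1 -152. ] [218.8 184.1] 88.0 zmed 0.0805
scene base 903 [ 525.3 -126.1] [309.4 278.2] 67.5 zmed 0.0102
scene jred 17 [ 0.5595 -0.154   0.0817]
scene cred 20 [0.5805 0.2357 0.0375]
scene plate 1252 [496.8 265.4] [184.  138.6] 5.9 zmed 0.0368
scene bar 152 [496.8 263.3] [107.2  19.9] 8.7 zmed 0.0729
scene door 145 [ 0.407 -0.281  0.026] [ 0.513 -0.122  0.076]
  line [   0.645   -0.764  451.739 -232.53 ]
scene door 145 [ 454.7 -196.9] [156.6  98.6] 82.8 zmed 0.0619
side rim 619 [ 477.1 -159.1] [232.2 183.9] 86.6 zmed 0.0804
side base 642 [ 504.  -120.6] [288.6 306.2] 60.9 zmed 0.0105
side jred 21 [ 0.5428 -0.1435  0.0799]
side cred 33 [0.5791 0.2339 0.0369]
side plate 2192 [496.3 264.1] [183.9 133.9] 6.7 zmed 0.0362
side bar 213 [495.5 264.4] [106.9  16.9] 7.1 zmed 0.0732
side door 107 [ 0.403 -0.28   0.025] [ 0.509 -0.121  0.079]
  line [   0.64    -0.769  455.34  -239.038]
side door 107 [ 450.4 -197.2] [155.2  99.2] 82.7 zmed 0.0665
```

View pics/close0.png

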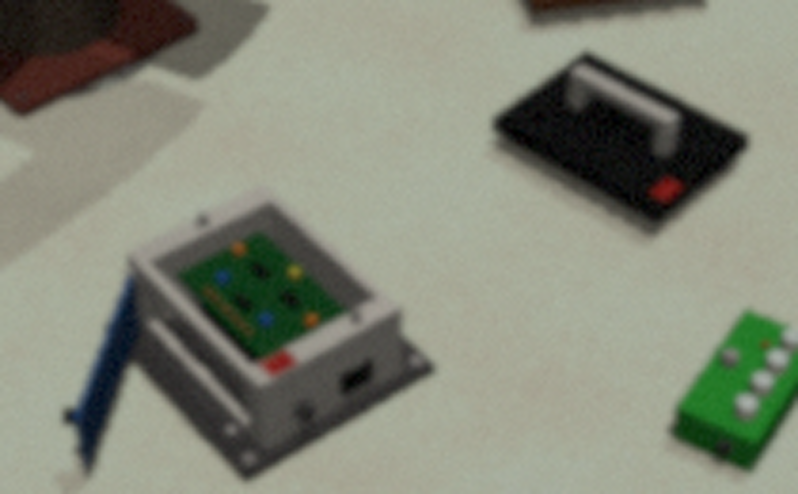

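The crop confirms it: black plate, bow handle, red mark at crop (665,190). The jig's red mark is at (278,363), its pins at (203,219) and (357,317), and the door knob at (72,415).

```bash
cat > m2.py <<'E'
from h import *
import pickle
cs=pickle.load(open('c0.pkl','rb'))
for n in('scene','side'):
    c=cs[n]; P=pts(c); im=c['image'].astype(int); r,g,b=im[...,0],im[...,1],im[...,2]
    blue=(b>r+15)&(b>g+8)
    J=(np.hypot(P[...,0]-.49,P[...,1]+.105)<.125)
    m=(J&~blue&(abs(P[...,2]-.08)<.005)).astype(np.uint8)
    m=cv2.morphologyEx(m,cv2.MORPH_CLOSE,np.ones((3,3)))
    k,l,s,_=cv2.connectedComponentsWithStats(m); i=1+np.argmax(s[1:,4])
    ct=max(cv2.findContours((l==i).astype(np.uint8),cv2.RETR_EXTERNAL,cv2.CHAIN_APPROX_NONE)[0],key=len)[:,0]
    q=np.float32([plane(c,u,v,.08)[:2]*1000 for u,v in ct])
    R=cv2.minAreaRect(q); print(n,len(q),np.round(R[0],1),np.round(R[1],1),round(R[2],2)); print(cv2.boxPoints(R).round(0).tolist())
    red=(r>g+70)&(r>b+70)&J; v,u=np.nonzero(red); print('red',plane(c,u.mean(),v.mean(),.08).round(4))
    D=blue&(P[...,1]<-.17)&(P[...,2]>.012)&(P[...,0]>.35)&(P[...,0]<.56); q=P[D]
    D2=D&(P[...,2]>.066); print('door',len(q),q.min(0).round(3),q.max(0).round(3),cv2.fitLine((q[:,:2]*1000).astype(np.float32),cv2.DIST_HUBER,0,.01,.01).ravel().round(3))
    # bystander tops
E
python3 m2.py
```

```text
scene 158 [ 483.6 -112.6] [135.2 186. ] 87.43
[[388.0, -176.0], [573.0, -184.0], [580.0, -49.0], [394.0, -41.0]]
red [ 0.5582 -0.1532  0.08  ]
door 273 [ 0.407 -0.292  0.019] [ 0.502 -0.18   0.077] [   0.647   -0.762  455.01  -236.567]
side 146 [ 478.9 -108.5] [137.2 185. ] 87.46
[[383.0, -173.0], [568.0, -181.0], [574.0, -44.0], [390.0, -36.0]]
red [ 0.5419 -0.1428  0.08  ]
door 113 [ 0.403 -0.287  0.02 ] [ 0.494 -0.172  0.082] [   0.652   -0.758  455.496 -239.503]
```

```bash
cat >> h.py <<'E'
def go(x,y,z,yaw=None,s=None):
    """tool-frame shift (mm, in the current frame) and turn (rad) to a tool-down pose"""
    s=s or state(); p=s['tcp_pos']; w=np.radians(s['orientation'][2]); d=(np.array([x,y,z])-p)*1000
    out=[d[0]*np.cos(w)+d[1]*np.sin(w), d[0]*np.sin(w)-d[1]*np.cos(w), -d[2]]
    t=0 if yaw is None else -(np.radians(yaw)-w+np.pi)%(2*np.pi)-np.pi if False else (0 if yaw is None else -((np.radians(yaw)-w+np.pi)%(2*np.pi)-np.pi))
    print('shift',np.round(out,1),'turn',round(float(t),3),'dist',round(float(np.linalg.norm(d)),0)); return out,t
E
python3 - <<'E'
import re
s=open('h.py').read()
s=re.sub(r"    t=0 if.*\n","    t=0 if yaw is None else -((np.radians(yaw)-w+np.pi)%(2*np.pi)-np.pi)\n",s); open('h.py','w').write(s)
from h import *
import pickle
cs=pickle.load(open('c0.pkl','rb')); c=cs['wrist']; print(c['R'].round(3))
c=cs['scene']
for t,u,v,h in(('sd',120,283,.015),('sd2',175,326,.005),('mug',262,270,.095),('green',357,232,.05),('blue',398,170,.05),('brown',320,118,.036)): print(t,plane(c,u,v,h).round(3))
go(.36,-.16,.40,40.5); go(.43,-.30,.16,40.5)
E
```

```text
[[ 0.451 -0.892 -0.001]
 [-0.865 -0.438  0.245]
 [-0.219 -0.109 -0.97 ]]
sd [ 0.477 -0.471  0.015]
sd2 [ 0.676 -0.429  0.005]
mug [ 0.739 -0.2    0.095]
green [0.784 0.108 0.05 ]
blue [0.691 0.407 0.05 ]
brown [0.307 0.445 0.036]
shift [ 248.8 -319.2 -167.3] turn -0.238 dist 438.0
shift [ 248.  -162.6   72.7] turn -0.238 dist 305.0
```

>>> jog_arm(plan=[[[41, -27, 0], 0, 0], [[41, -27, 0], 0, 0], [[41, -27, 0], 0, 0], [[41, -27, 0], 0, 0], [[41, -27, 0], 0, 0], [[41, -27, 10], 0, 0], [[0, 0, 30], -0.12, 0], [[0, 0, 30], -0.12, 0]], squeeze=20)

```text
time_s: 1.15
tcp_pos: [0.4292, -0.3011, 0.163]
orientation: [180.0, -0.0, 40.9]
contact_force: [-0.3, -0.3, -0.6]
width: 0.0149
grasp_force: 0.0
```

Run:
```python
from h import *
c=camera('wrist'); save('w1',c['image'])
go(.43,-.29,.045,40.5)
s=state(); print(s['tcp_pos'],s['orientation'],s['contact_force'],s['width'])
```

```text
shift [  8.6  -5.  113.2] turn 0.012 dist 114.0
[ 0.42679547 -0.29941624  0.15815217] [-1.79622895e+02  4.13922134e-02  4.11666240e+01] [-2.14565599  1.31106624 -3.80293951] 0.010960000972055519
```

View pics/w1.png

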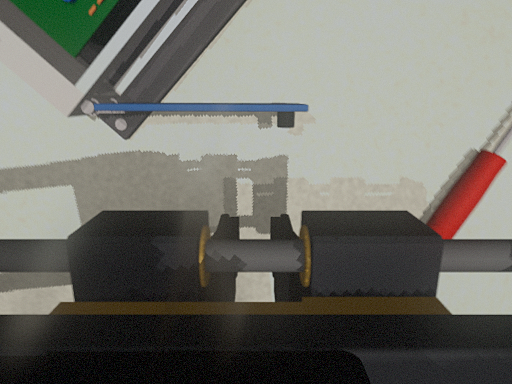

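Wrist view: the door's top edge runs from the hinge at (90,107) to the free edge at (307,107), parallel to the gripper. The knob is at (286,118), the fingers at about (228–285, 250), and the screwdriver stays clear at the right (470,190).

Run:
```python
from h import *
c=camera('wrist'); s=state()
H=plane(c,90,107,.072); F=plane(c,307,107,.072); K=plane(c,286,120,.06); d=F-H
print(H,F,np.linalg.norm(d),np.degrees(np.arctan2(d[1],d[0])),K)
d/=np.linalg.norm(d); n=np.array([d[1],-d[0],0]); p=H+.105*d+n*.0025; print('push',p,n)
q=p+n*.035; go(q[0],q[1],.045,np.degrees(np.arctan2(-n[1],-n[0])))
print(s['tcp_pos'],s['orientation'][2],s['contact_force'],s['width'])
```

```text
[ 0.39953371 -0.17595452  0.072     ] [ 0.49533859 -0.28562542  0.072     ] 0.1456237657203031 -48.8606066452933 [ 0.47987074 -0.28207919  0.06      ]
push [ 0.46672972 -0.25667594  0.072     ] [-0.75311124 -0.6578932   0.        ]
shift [ 23.4  -6.2 114.7] turn -0.008 dist 117.0
[ 0.42667669 -0.29961808  0.1597146 ] 40.69435033089341 [0.03715215 1.13464211 0.68302185] 0.007240983056165657
```

>>> jog_arm(plan=[[[0, -6, 40], 0, 0], [[0, 0, 40], 0, 0], [[0, 0, 35], 0, 0], [[0, 0, 0], 0, 0], [[24, 0, 0], 0, 0], [[22, 0, 0], 0, 0], [[10.5, 0.7, 0], -0.1, 0], [[10.5, 0.7, 0], -0.1, 0], [[10.5, 0.7, 0], -0.1, 0], [[10.5, 0.7, 0], -0.1, 0], [[10.5, 0.7, 0], -0.1, 0], [[10.5, 0.7, 0], -0.1, 0], [[0, 0, 0], 0, 0]])

```text
time_s: 2.88
tcp_pos: [0.5004, -0.2195, 0.0511]
orientation: [179.8, 0.1, 74.9]
contact_force: [-0.1, -0.2, -0.4]
width: 0.0006
grasp_force: 0.0
```

Run:
```python
from h import *
c=camera('wrist'); s=state(); save('w2',c['image'])
print(s['tcp_pos'],s['orientation'],s['contact_force'],s['width'])
w=np.radians(s['orientation'][2]); R=np.array([[np.cos(w),np.sin(w)],[np.sin(w),-np.cos(w)]])
print('tcp in tool axes from hinge',(s['tcp_pos'][:2]-[.3995,-.176])@R)
P=pts(c); im=c['image'].astype(int); m=(im[...,2]>im[...,0]+30)&(im[...,2]>im[...,1]+15)&(abs(P[...,2]-.07)<.008); print(m.sum(), cv2.fitLine((P[m][:,:2]*1000).astype(np.float32),cv2.DIST_HUBER,0,.01,.01).ravel() if m.any() else '')
```

```text
[ 0.49998456 -0.21974623  0.05068733] [1.79839297e+02 5.58622084e-02 7.48493803e+01] [0.01973915 0.09565799 0.05033738] 0.0003881918857879432
tcp in tool axes from hinge [-0.01596332  0.10842532]
3377 [ 9.6489656e-01 -2.6263013e-01  4.5147382e+02 -1.8621637e+02]
```

View pics/w2.png

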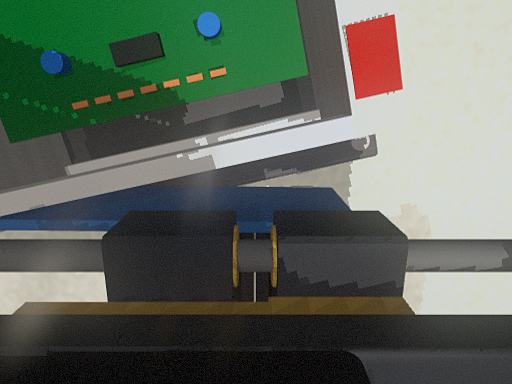

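Door edge now at about (0–345, 200), 0.2 rad short of shut, with the fingers on it. The red jig mark is at (375,55).

>>> jog_arm(plan=[[[10.5, 0.8, 0], -0.1, 0], [[5, 0.6, 0], -0.05, 0], [[4, 0.4, 0], -0.04, 0], [[3, 0.3, 0], -0.03, 0], [[1.5, 0, 0], 0, 0], [[0, 0, 0], 0, 0]])

```text
time_s: 3.68
tcp_pos: [0.5056, -0.1963, 0.0492]
orientation: [179.9, 0.0, 87.5]
contact_force: [1.0, -3.1, 2.9]
width: 0.0003
grasp_force: 1.6
```

```bash
cat > d.py <<'E'
from h import *
c=camera('wrist'); s=state()
print(s['tcp_pos'],s['orientation'],s['contact_force'])
w=np.radians(s['orientation'][2]); R=np.array([[np.cos(w),np.sin(w)],[np.sin(w),-np.cos(w)]])
print('tcp in tool axes from hinge',(s['tcp_pos'][:2]-[.3995,-.176])@R)
P=pts(c); im=c['image'].astype(int); m=(im[...,2]>im[...,0]+30)&(im[...,2]>im[...,1]+15)&(abs(P[...,2]-.07)<.008)&(P[...,1]<-.165)
a=cv2.fitLine((P[m][:,:2]*1000).astype(np.float32),cv2.DIST_HUBER,0,.01,.01).ravel(); print(m.sum(),a,np.degrees(np.arctan2(a[1],a[0])))
E
python3 d.py
```

```text
[ 0.50557528 -0.19623803  0.04906228] [1.79923007e+02 3.21333304e-02 8.75479226e+01] [ 1.50939048 -3.52315754  2.35312286]
tcp in tool axes from hinge [-0.0156812   0.10684401]
973 [ 9.9819946e-01 -5.9981484e-02  4.5449139e+02 -1.7825075e+02] -3.4387498
```

>>> jog_arm(plan=[[[2, 0, 0], 0, 0], [[2, 0, 0], 0, 0], [[2, 0, 0], 0, 0], [[0, 0, 0], 0, 0]])

```text
time_s: 4.22
tcp_pos: [0.505, -0.1924, 0.0485]
orientation: [180.0, 0.3, 87.6]
contact_force: [0.7, -14.8, -2.4]
width: 0.0005
grasp_force: 7.1
```

```bash
python3 d.py
```

```text
[ 0.504971   -0.19239284  0.04843858] [179.99888023   0.26290841  87.61095829] [ -1.51252139 -13.70161673  -1.82050807]
tcp in tool axes from hinge [-0.01198208  0.10606265]
194 [ 9.9901885e-01 -4.4287652e-02  4.4440091e+02 -1.7651050e+02] -2.5383255
```

The push rose to 14 N, well past the catch's 5 N, so the door is on its stop. I'll back off and look down at the jig.

>>> jog_arm(plan=[[[-20, 0, 0], 0, 0], [[-30, 0, 0], 0, 0], [[0, 0, -60], 0, 0], [[0, 0, -60], 0, 0.7], [[0, 0, -60], 0, 0.7], [[0, 0, -60], 0.17, 0.7], [[15, 0, -60], 0.18, 0.7], [[0, -25, 0], 0.18, 0.7], [[0, -25, 0], 0.18, 0.7], [[0, -25, 0], 0.18, 0.7], [[0, -25, 0], 0.18, 0.7], [[0, -20, 0], 0.18, 0.7], [[0, 0, 0], 0.18, 0.7], [[0, 0, 0], 0.14, 0.7]])

```text
time_s: 6.02
tcp_pos: [0.4197, -0.1463, 0.348]
orientation: [-179.9, 0.1, -2.6]
contact_force: [0.9, -0.9, -1.3]
width: 0.0604
grasp_force: 0.0
```

Run:
```python
from h import *
s=state(); print(s['tcp_pos'],s['orientation'],s['joint_pos'],s['contact_force'])
go(.52,-.11,.35,-2.5)
```

```text
[ 0.41973267 -0.14625436  0.34797213] [-1.79897363e+02  7.48825422e-02 -2.59956664e+00] [-2.94399319e+01 -1.57072886e+01  1.03127692e+02  5.78336538e-02
  9.26927519e+01  6.31623618e+01] [ 0.85268204 -0.86532579 -1.31021195]
shift [ 98.5 -40.8  -2. ] turn -0.002 dist 107.0
```

>>> jog_arm(plan=[[[50, -20, 0], 0, 0.7], [[48, -21, 0], 0, 0.7], [[0, 0, 0], 0, 0.7], [[0, 0, 0], 0, 0.7]])

```text
time_s: 6.52
tcp_pos: [0.5192, -0.1098, 0.3475]
orientation: [-179.9, 0.2, -2.3]
contact_force: [-0.7, -0.8, 0.0]
width: 0.0608
grasp_force: 0.0
```

Run:
```python
from h import *
import pickle
c=camera('wrist'); s=state(); save('w3',c['image']); pickle.dump((c,s),open('jig.pkl','wb'))
print(s['tcp_pos'],s['orientation'],s['qvel'].round(2))
```

```text
[ 0.51908114 -0.11005624  0.34812851] [-1.79965745e+02  8.26126560e-02 -2.35722261e+00] [-0.42 -1.19  0.15 -0.01 -0.19  0.21]
```

View pics/w3.png

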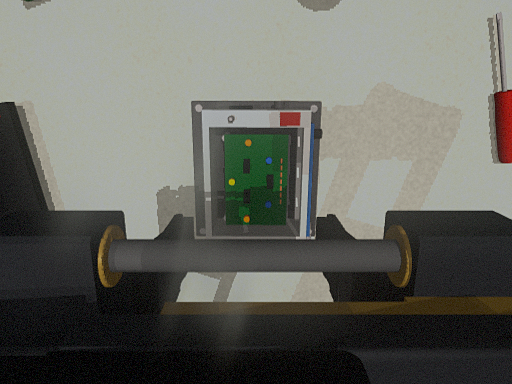

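The view shows the door flush along the jig's right side (311,190), its knob at (318,133), pin_b at (231,119) and the red mark at (290,118). The gripper hides the -x end, so I'll shift back for a full view.

>>> jog_arm(plan=[[[-60, 0, 0], 0, 0.7], [[0, 0, 0], 0, 0.7], [[0, 0, 0], 0, 0.7], [[0, 0, 0], 0, 0.7]])

```text
time_s: 7.08
tcp_pos: [0.4603, -0.1079, 0.3494]
orientation: [180.0, -0.1, -2.4]
contact_force: [0.2, -0.5, -0.2]
width: 0.0611
grasp_force: 0.0
```

Run:
```python
from h import *
import pickle
c=camera('wrist'); s=state(); pickle.dump((c,s),open('jig.pkl','wb'))
print(s['tcp_pos'],s['orientation'],s['qvel'].round(2))
a=c['image'][20:215,170:345]; save('w4',cv2.resize(a,None,fx=3,fy=3,interpolation=cv2.INTER_CUBIC))
P=pts(c); im=c['image'].astype(int)
m=((abs(P[...,2]-.08)<.006)&(np.hypot(P[...,0]-.483,P[...,1]+.111)<.13)&~((im[...,2]>im[...,0]+30))).astype(np.uint8)
ct=max(cv2.findContours(m,cv2.RETR_EXTERNAL,cv2.CHAIN_APPROX_NONE)[0],key=len)[:,0]
q=np.float32([plane(c,u,v,.08)[:2]*1000 for u,v in ct]); R=cv2.minAreaRect(q); print(R, cv2.boundingRect(ct), cv2.boxPoints(R))
go(.439,.265,.304,6.5)
```

```text
[ 0.46038591 -0.10783019  0.34911547] [ 1.79984375e+02 -5.95979735e-02 -2.37305013e+00] [ 0.23  0.6  -0.03 -0.05  0.03 -0.02]
((480.97802734375, -109.5987319946289), (130.06178283691406, 179.79971313476562), 87.41316986083984) (199, 59, 113, 150) [[ 388.2347  -170.50587]
 [ 567.8512  -178.62083]
 [ 573.7213   -48.69159]
 [ 394.10486  -40.57663]]
shift [ -36.8 -371.6   45.1] turn -0.155 dist 376.0
```

View pics/w4.png

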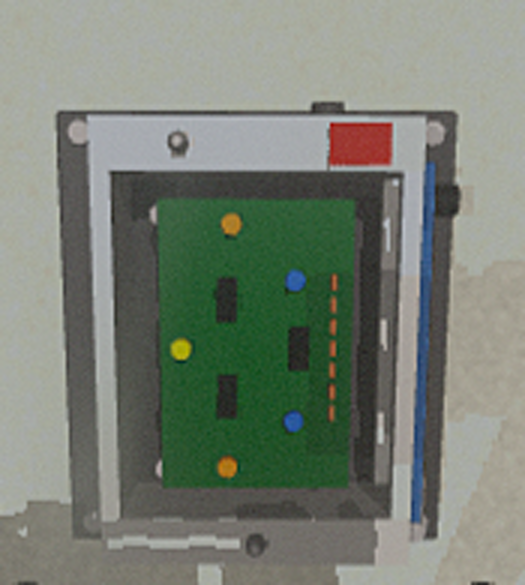

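The crop shows the full rim (end walls at crop rows 115–170 and 520–565), pin_b at (177,142), pin_a at (256,545), and the door flush at right (424,340). Now the cover, from the same relative viewpoint.

Run:
```python
from h import *
import pickle
c,s=pickle.load(open('jig.pkl','rb'))
A=plane(c,255.3,201.7,.089);B=plane(c,229,67.3,.089); d=B-A; print(A,B,np.linalg.norm(d)*1000,np.hypot(160,30)); print('yaw',np.degrees(np.arctan2(d[1],d[0])-np.arctan2(30,160)))
y=np.radians(-2.59);R=np.array([[np.cos(y),-np.sin(y)],[np.sin(y),np.cos(y)]])
print('from rim',R@[-.08,0]+[.481,-.1096],R@[.08,.03]+[.481,-.1096])
go(.476,.2622,.305,6.5)
```

```text
[ 0.40236406 -0.10671021  0.089     ] [ 0.56205225 -0.08360173  0.089     ] 161.35154344214746 162.78820596099706
yaw -2.3855439442789677
from rim [ 0.40108172 -0.10598491] [ 0.56227394 -0.08324574]
shift [ 3.000e-01 -3.704e+02  4.410e+01] turn -0.155 dist 373.0
```

>>> jog_arm(plan=[[[0, -53, 0], 0, 0.7], [[0, -53, 0], 0, 0.7], [[0, -53, 0], 0, 0.7], [[0, -53, 0], 0, 0.7], [[0, -53, 0], 0, 0.7], [[0, -53, 10], 0, 0.7], [[0, -52, 34], -0.155, 0.7], [[0, 0, 0], 0, 0.7], [[0, 0, 0], 0, 0.7], [[0, 0, 0], 0, 0.7]])

```text
time_s: 8.38
tcp_pos: [0.4759, 0.2614, 0.3057]
orientation: [-180.0, -0.1, 6.4]
contact_force: [-0.2, -0.7, 0.3]
width: 0.0608
grasp_force: 0.0
```

Run:
```python
from h import *
import pickle
c=camera('wrist'); s=state(); pickle.dump((c,s),open('cov.pkl','wb'))
print(s['tcp_pos'],s['orientation'],s['qvel'].round(2))
P=pts(c); im=c['image'].astype(int); N=np.hypot(P[...,0]-.4965,P[...,1]-.2645)<.125
def rect(m,h,t):
    m=cv2.morphologyEx(m.astype(np.uint8),cv2.MORPH_OPEN,np.ones((3,3)))
    ct=max(cv2.findContours(m,cv2.RETR_EXTERNAL,cv2.CHAIN_APPROX_NONE)[0],key=len)[:,0]
    q=np.float32([plane(c,u,v,h)[:2]*1000 for u,v in ct]); print(t,cv2.minAreaRect(q),cv2.boundingRect(ct))
rect(N&(abs(P[...,2]-.036)<.006)|(N&(P[...,2]>.04)&(P[...,2]<.08)),.036,'plate'); rect(N&(P[...,2]>.066)&(P[...,2]<.085),.074,'bar')
k=(im[...,0]>im[...,1]+70)&N; print('red',P[k].mean(0)); print('z plate',np.median(P[N&(abs(P[...,2]-.036)<.006)][:,2]))
a=c['image'][20:215,150:365]; save('w5',cv2.resize(a,None,fx=3,fy=3,interpolation=cv2.INTER_CUBIC))
```

```text
[0.47595315 0.26132869 0.30576137] [-1.79985159e+02 -1.14310810e-01  6.40504509e+00] [-0.04 -0.28  0.2   0.12 -0.18 -0.01]
plate ((496.9162902832031, 266.15814208984375), (178.29849243164062, 130.0641632080078), 6.382453441619873) (196, 59, 113, 149)
bar ((497.35418701171875, 266.55810546875), (104.78156280517578, 13.287291526794434), 6.525765419006348) (246, 91, 13, 96)
red [0.58117998 0.23539202 0.03691832]
z plate 0.03627962252121871
```

View pics/w5.png

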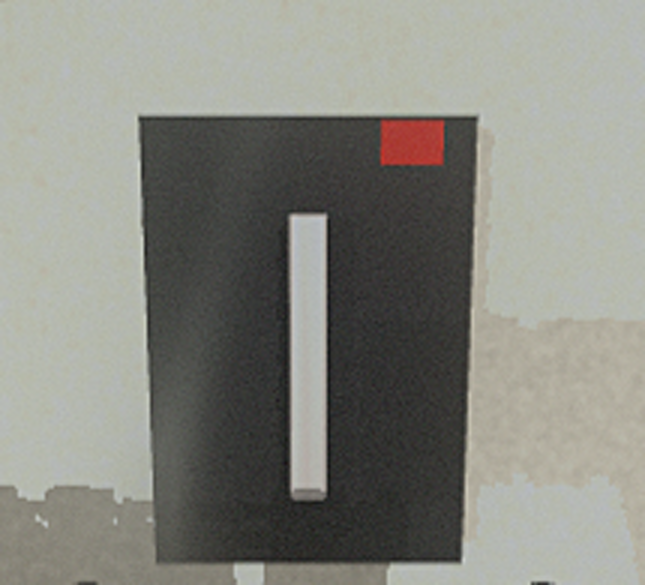

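The crop shows the cover fully: bar (290–327, 213–500) along x, red mark at (412,142) toward +x, as it should be. Next, grasp the bar.

Run:
```python
from h import *
go(.497,.2662,.060,6.45)
```

```text
shift [ 21.5  -2.5 245.8] turn -0.001 dist 247.0
```

>>> jog_arm(plan=[[[21.5, -2.5, 0], 0, 0.6], [[0, 0, 60], 0, 0.6], [[0, 0, 60], 0, 0.6], [[0, 0, 60], 0, 0.6], [[0, 0, 40], 0, 0.6], [[0, 0, 26], 0, 0.6], [[0, 0, 0], 0, 0.6], [[0, 0, 0], 0, 0.6]])

```text
time_s: 9.43
tcp_pos: [0.4977, 0.267, 0.0604]
orientation: [-180.0, -0.2, 6.5]
contact_force: [-0.4, -0.2, 0.2]
width: 0.0525
grasp_force: 0.0
```

Run:
```python
from h import *
s=state(); print(s['tcp_pos'],s['orientation'],s['contact_force'],s['width'])
go(.497,.2662,.060,6.45)
```

```text
[0.49772843 0.26702448 0.06041709] [-1.79961815e+02 -1.56495546e-01  6.45687020e+00] [-0.36286559 -0.17961168  0.22233052] 0.05248050458462248
shift [-0.8  0.7  0.4] turn 0.0 dist 1.0
```

>>> jog_arm(plan=[[[0, 0, 0], 0, 0], [[0, 0, 0], 0, 0], [[0, 0, 0], 0, 0], [[0, 0, 0], 0, 0], [[0, 0, 0], 0, 0], [[0, 0, 0], 0, 0], [[0, 0, 0], 0, 0], [[0, 0, 0], 0, 0]], squeeze=55)

```text
time_s: 10.42
tcp_pos: [0.4962, 0.2669, 0.0586]
orientation: [180.0, 0.0, 6.5]
contact_force: [-0.0, -2.7, 3.1]
width: 0.0135
grasp_force: 55.0
```

>>> jog_arm(plan=[[[0, 0, -20], 0, 0], [[0, 0, -40], 0, 0], [[0, 0, -40], 0, 0], [[0, 0, -40], 0, 0], [[0, 0, 0], 0, 0], [[0, 0, 0], 0, 0], [[0, 0, 0], 0, 0]])

```text
time_s: 11.3
tcp_pos: [0.4946, 0.2666, 0.196]
orientation: [179.9, 0.2, 6.5]
contact_force: [-0.6, 0.3, -5.0]
width: 0.0136
grasp_force: 55.0
```

```bash
cat > cv.py <<'E'
from h import *
# cover plate in the wrist view while held; black-on-white contour at the plate's top height
c=camera('wrist'); s=state(); print(s['tcp_pos'],s['orientation'],s['contact_force'],s['moment'],s['width'],s['grasp_force'])
h=s['tcp_pos'][2]-.060+.036
P=pts(c); im=c['image'].astype(int); d=P[...,:2]-s['tcp_pos'][:2]
N=(np.hypot(d[...,0],d[...,1])<.14); N[205:]=False
m=N&(abs(P[...,2]-h)<.006); print(m.sum()); 
q=P[m]; A=np.c_[q[:,:2]-s['tcp_pos'][:2],np.ones(len(q))]; f=np.linalg.lstsq(A,q[:,2],rcond=None)[0]; print('plane slopes deg',np.degrees(f[:2]),'z at tcp',f[2],'expected',h)
k=(im[...,0]>im[...,1]+70)&m; w=np.radians(s['orientation'][2]); R=np.array([[np.cos(w),-np.sin(w)],[np.sin(w),np.cos(w)]])
print('red rel tcp',(P[k].mean(0)[:2]-s['tcp_pos'][:2])@R,k.sum())
ct=max(cv2.findContours(m.astype(np.uint8),cv2.RETR_EXTERNAL,cv2.CHAIN_APPROX_NONE)[0],key=len)[:,0]
l=np.array([plane(c,u,v,f[2])[:2]-s['tcp_pos'][:2] for u,v in ct])@R*1000
for nm,ax,sel in(('front x',0,(l[:,0]>l[:,0].max()-4)&(abs(l[:,1])<55)),('left y',1,(l[:,1]>l[:,1].max()-5)&(l[:,0]<80)&(l[:,0]>0)),('right y',1,(l[:,1]<l[:,1].min()+5)&(l[:,0]<80)&(l[:,0]>0))):
    b=l[sel]; 
    if len(b)>5: p=np.polyfit(b[:,1-ax],b[:,ax],1); print(nm,len(b),'at0',p[1].round(2),'slope deg',np.degrees(p[0]).round(2))
E
python3 cv.py
```

```text
[0.49481638 0.26667094 0.19618349] [179.95275418   0.22859252   6.52213356] [ 0.42652147 -0.08648588 -5.25524586] [ 0.05491351  0.06925706 -0.04685136] 0.013144621265202053 54.98979404568672
38862
plane slopes deg [-0.12418175 -0.50359226] z at tcp 0.1738197491310994 expected 0.17218348849633672
red rel tcp [ 0.0807653  -0.04018469] 1830
front x 234 at0 89.98 slope deg 0.02
left y 144 at0 63.82 slope deg 0.44
right y 145 at0 -64.42 slope deg -0.64
```

The cover is centred and square in the grip (plate front edge +90.0 mm from the TCP, yaw offset about 0) and weighs about 5 N. Carry it over the jig.

Run:
```python
from h import *
go(.4812,-.1097,.196,-2.5)
```

```text
shift [-5.630e+01  3.724e+02  2.000e-01] turn 0.157 dist 377.0
```

>>> jog_arm(plan=[[[-4, 20, 0], 0, 0], [[-6, 40, 0], 0, 0], [[-6, 45, 0], 0, 0], [[-7, 50, 0], 0, 0], [[-7, 50, 0], 0, 0], [[-7, 50, 0], 0, 0], [[-7, 45, 0], 0, 0], [[-6.3, 40, 0], 0, 0], [[-6, 32.4, 0], 0, 0], [[0, 0, 0], 0.08, 0], [[0, 0, 0], 0.077, 0], [[0, 0, 0], 0, 0], [[0, 0, 0], 0, 0], [[0, 0, 0], 0, 0]])

```text
time_s: 13.1
tcp_pos: [0.4824, -0.1093, 0.1984]
orientation: [180.0, 0.0, -2.4]
contact_force: [-0.2, 0.4, -3.8]
width: 0.0132
grasp_force: 55.0
```

```bash
python3 cv.py
python3 - <<'E'
from h import *
go(.4812,-.1097,.140,-2.5)
E
```

```text
[ 0.48243982 -0.10922427  0.19848785] [ 1.79997715e+02  6.97806287e-03 -2.42182086e+00] [-0.36653054 -0.25298    -4.35436404] [ 0.01380927 -0.01075687  0.0518485 ] 0.01294355067120308 54.989797957241535
38849
plane slopes deg [ 0.06316635 -0.43125356] z at tcp 0.17621370552635743 expected 0.17448784970420317
red rel tcp [ 0.08094584 -0.04018621] 1823
front x 234 at0 90.2 slope deg 0.03
left y 144 at0 63.83 slope deg 0.53
right y 145 at0 -64.41 slope deg -0.73
shift [-1.2  0.5 58.5] turn 0.001 dist 59.0
```

>>> jog_arm(plan=[[[-1, 0, 20], 0, 0], [[0, 0, 20], 0, 0], [[0, 0, 12], 0, 0], [[0, 0, 0], 0, 0], [[0, 0, 0], 0, 0]])

```text
time_s: 13.78
tcp_pos: [0.4821, -0.1094, 0.1473]
orientation: [180.0, -0.1, -2.5]
contact_force: [-0.2, -0.3, -4.0]
width: 0.0134
grasp_force: 55.0
```

Run:
```python
from h import *
import pickle
S=[]; 
for i in range(4): c=camera('wrist'); S.append(state())
print(np.mean([s['tcp_pos'] for s in S],0),np.std([s['tcp_pos'] for s in S],0),np.mean([s['orientation'][2] for s in S]),S[-1]['contact_force'])
pickle.dump((c,S[-1]),open('pre.pkl','wb'))
sc=camera('scene');sd=camera('side')
a=sc['image'][165:265,175:285];b=sd['image'][170:270,220:330]
save('pre',np.vstack([cv2.resize(c['image'],(512,384)),cv2.resize(np.hstack([a,b]),(512,216),interpolation=cv2.INTER_CUBIC)]))
```

```text
[ 0.48216839 -0.10950122  0.14748367] [8.89205008e-05 2.22339773e-05 1.00179931e-04] -2.4705161419280834 [ 0.14095179  0.21507559 -3.70048465]
```

View pics/pre.png

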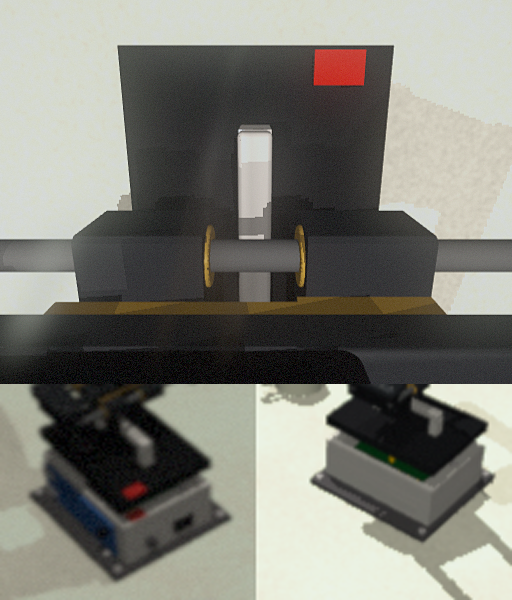

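The composite shows the cover (wrist view: red mark at (340,67)) hovering parallel over the jig with red above red, and the blue door flush. I'll nudge x by -1 mm and lower gently, watching the force.

>>> jog_arm(plan=[[[-1, 0, 8], 0, 0], [[0, 0, 6], 0, 0], [[0, 0, 2], 0, 0], [[0, 0, 2], 0, 0], [[0, 0, 1], 0, 0], [[0, 0, 0], 0, 0], [[0, 0, 0], 0, 0]])

```text
time_s: 14.95
tcp_pos: [0.4806, -0.1093, 0.1277]
orientation: [180.0, -0.0, -2.5]
contact_force: [-0.2, 0.3, -4.5]
width: 0.0132
grasp_force: 55.0
```

```bash
cat > st.py <<'E'
from h import *
s=state(); print(s['tcp_pos'].round(4),s['orientation'].round(2),s['contact_force'].round(1),s['moment'].round(2),'under',(s['tcp_pos'][2]-.0385).round(4),s['width'].round(4),s['grasp_force'])
E
python3 st.py
```

```text
Traceback (most recent call last):
  File "st.py", line 2, in <module>
    s=state(); print(s['tcp_pos'].round(4),s['orientation'].round(2),s['contact_force'].round(1),s['moment'].round(2),'under',(s['tcp_pos'][2]-.0385).round(4),s['width'].round(4),s['grasp_force'])
                                                                                                                                                               ^^^^^^^^^^^^^^^^
AttributeError: 'float' object has no attribute 'round'
```

No contact force with the underside at about 89 mm, below the 92 mm pin tops, so the holes are catching. Continue.

>>> jog_arm(plan=[[[0, 0, 1], 0, 0], [[0, 0, 1], 0, 0], [[0, 0, 1], 0, 0], [[0, 0, 1], 0, 0], [[0, 0, 0], 0, 0], [[0, 0, 0], 0, 0]])

```text
time_s: 15.7
tcp_pos: [0.4805, -0.1092, 0.1236]
orientation: [180.0, 0.0, -2.5]
contact_force: [-1.1, 0.1, -4.8]
width: 0.0134
grasp_force: 55.0
```

```bash
sed -i "s/s\['width'\].round(4)/s['width']/" st.py; python3 st.py
```

```text
[ 0.4805 -0.1092  0.1236] [180.     0.    -2.48] [-1.1  0.1 -4.8] [ 0.01  0.06 -0.03] under 0.0851 0.013433118599236684 54.98814404010773
```

>>> jog_arm(plan=[[[0, 0, 1], 0, 0], [[0, 0, 1], 0, 0], [[0, 0, 1], 0, 0], [[0, 0, 1], 0, 0], [[0, 0, 1], 0, 0], [[0, 0, 0], 0, 0], [[0, 0, 0], 0, 0]])

```text
time_s: 16.58
tcp_pos: [0.4808, -0.1096, 0.1197]
orientation: [180.0, -0.0, -2.5]
contact_force: [-6.2, -0.7, 8.5]
width: 0.0135
grasp_force: 55.0
```

```bash
python3 st.py
```

```text
[ 0.4808 -0.1096  0.1197] [ 1.7996e+02 -3.0000e-02 -2.4700e+00] [-6.2 -0.7  8.5] [0.05 1.03 0.05] under 0.0812 0.01347858095279588 54.99526798725128
```

>>> jog_arm(plan=[[[-0.4, 0, 0], 0, 0], [[-0.4, 0, 0], 0, 0], [[0, 0, 1], 0, 0], [[0, 0, 1], 0, 0], [[0, 0, 0], 0, 0], [[0, 0, 0], 0, 0]])

```text
time_s: 17.32
tcp_pos: [0.4807, -0.1096, 0.1185]
orientation: [179.9, -0.1, -2.5]
contact_force: [-4.6, -0.0, 11.3]
width: 0.0131
grasp_force: 55.0
```

```bash
python3 st.py; python3 cv.py | tail -6
```

```text
[ 0.4807 -0.1096  0.1185] [ 1.7995e+02 -1.2000e-01 -2.4700e+00] [-4.6 -0.  11.3] [0.11 0.93 0.06] under 0.08 0.013149625101487254 55.00317111611366
38836
plane slopes deg [ 0.01701045 -0.09546453] z at tcp 0.09631431583654942 expected 0.09447913902049265
red rel tcp [ 0.08068235 -0.03985576] 1818
front x 234 at0 90.36 slope deg 0.03
left y 144 at0 64.1 slope deg 0.67
right y 144 at0 -63.93 slope deg -0.76
```

>>> jog_arm(plan=[[[-0.5, 0, 0], 0, 0], [[0, 0, 1], 0, 0], [[0, 0, 1], 0, 0], [[0, 0, 1], 0, 0], [[0, 0, 0], 0, 0], [[0, 0, 0], 0, 0]])

```text
time_s: 18.12
tcp_pos: [0.4807, -0.1097, 0.1182]
orientation: [179.9, -0.2, -2.5]
contact_force: [-14.7, 4.1, 31.4]
width: 0.0129
grasp_force: 55.0
```

```bash
python3 st.py; python3 cv.py | tail -6
```

```text
[ 0.4807 -0.1097  0.1182] [ 1.7993e+02 -1.6000e-01 -2.4600e+00] [-14.7   4.1  31.4] [0.77 2.43 0.  ] under 0.0797 0.012904341441953742 55.00903531908989
38847
plane slopes deg [ 0.08606592 -0.08120647] z at tcp 0.09617727975104048 expected 0.09424211908876892
red rel tcp [ 0.08067834 -0.03988384] 1819
front x 234 at0 90.36 slope deg 0.03
left y 143 at0 64.27 slope deg 0.56
right y 144 at0 -63.88 slope deg -0.82
```

Run:
```python
from h import *
sc=camera('scene');sd=camera('side')
s=state(); o=np.array([.481,-.1097]); y=np.radians(-2.5); R=np.array([[np.cos(y),-np.sin(y)],[np.sin(y),np.cos(y)]])
for n,c in(('scene',sc),('side',sd)):
    P=pts(c); l=(P[...,:2]-o)@R; m=(abs(l[...,0])<.086)&(abs(l[...,1])<.061)&(abs(P[...,2]-.096)<.012)
    q=l[m]; A=np.c_[q,np.ones(len(q))]; z=P[m][:,2]; f=np.linalg.lstsq(A,z,rcond=None)[0]; g=abs(z-A@f)<.004; f=np.linalg.lstsq(A[g],z[g],rcond=None)[0]
    print(n,g.sum(),'slopes deg',np.degrees(f[:2]).round(2),'z',f[2].round(4))
    im=c['image'].astype(int); D=(im[...,2]>im[...,0]+15)&(im[...,2]>im[...,1]+8)&(abs(l[...,0])<.1)&(l[...,1]<-.06)&(l[...,1]>-.2)&(P[...,2]>.012)
    if D.sum()>5: print('  door y',np.percentile(l[D][:,1],[5,50,95]).round(4), np.polyfit(l[D][:,0],l[D][:,1],1).round(3))
a=sc['image'][165:265,175:285];b=sd['image'][170:270,220:330]
save('end',cv2.resize(np.hstack([a,b]),(800,364),interpolation=cv2.INTER_CUBIC))
```

```text
scene 1176 slopes deg [-0.01  0.16] z 0.0968
  door y [-0.0728 -0.071  -0.0668] [ 0.003 -0.071]
side 879 slopes deg [ 0.03 -0.28] z 0.0969
```

View pics/end.png

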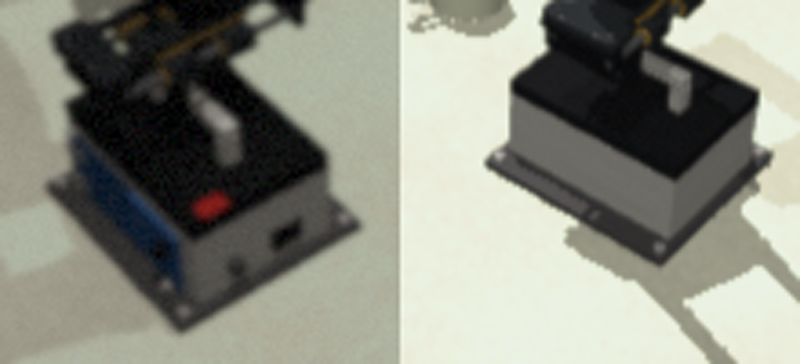

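Both views show the cover flush on the rim on all sides, level, with its top at about 96 mm as expected. The red mark is at the +x end (left view, (212,206)), and the door is shut with its outer face at -71 mm. The grip is 55 N with a firm press, so I'm handing it in.

```bash
python3 -c "
from h import *
print(finish_job())"
```

```text
the job is handed in; nothing more can be done
None
```

The job is handed in: the blue door was pushed shut onto its stop first, then the black cover went on over both pins with the red marks matching, and it is level on the rim, still gripped (55 N) and pressed down at about 31 N.

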